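Check a photometer with a glass filter standard

TASK

Check the photometer with the glass filter standard: take the metal-framed filter out of the grey stand and stand it fully down in the empty rear seat of the photometer's cell slide, its glass window facing sideways across the slide so that the beam can pass, and let go of it. Then draw the slide's spring-return pull knob straight out until the black ring on the rod has just come clear of the steel bush, and keep it there for the reading: finish while still holding the knob at that mark. Leave the two stoppered cells in the stand, and do not knock the bottle or the beaker.

Things in the scene. Friction and masses are not known exactly. Their poses are not given: they have to be found in the camera images.
- nd_filter: Glass filter standard, loose: upright square metal frame 12.5 x 12.5 x 60 mm, 20 to 40 g; a glass window (6 to 34 mm above the foot) shows on two faces, front and back, the top 26 mm is a solid ribbed head to grip. Origin: centre of its underside; z up; y = line of sight through the window. Starts in one of the stand's three holes, taller than its neighbours.
- stand: Fixed grey block 140 x 52 x 36 mm (x, y, z); origin: centre of its underside. Three square holes 14.5 mm wide, 21 mm deep (floor 15 mm above the bench), in a row along its x at -43, 0 and +43 mm. The filter's window looks along the stand's y.
- cell_a: Bystander: stoppered glass cell 12.5 x 12.5 mm, 47 mm tall with a round white stopper, in a hole of the stand; origin: centre of its underside. Leave it there.
- cell_b: Bystander: a second stoppered glass cell like cell_a, in another hole of the stand; same origin. Leave it there.
- photometer: Bench photometer, fixed, cream. Origin: on the bench under the front panel, below the pull rod; x runs from the panel into the instrument, y to the left, z up. Open cell well at x 0 to 155, y -75 to 75 mm: 8 mm walls, rim 80 mm above the bench. Sloping console at y 75 to 285 mm, 70 mm high in front, 130 behind. Optics housing at x 155 to 340 mm, full width, 150 mm high.
- beam (a point): Point where the beam crosses the well from side to side (along the photometer's y), between two black lens tubes: 55 mm behind the front panel, 57 mm above the bench. Fixed to the photometer, axes parallel to its. The tubes reach to 45 mm from the rod's axis on either side.
- bush (a point): Centre of the outer face of the steel bush (22 mm diameter) that guides the 8 mm pull rod: 8 mm in front of the front panel, 50 mm above the bench. Fixed to the photometer, axes parallel to its. Reading point for the black ring on the rod.
- cell_slide (a joint): Travel of cell slide and pull rod, m: 0 = home (pushed in by its spring), growing as the knob is drawn out along the photometer's -x; stop at 0.050. The spring pulls about 4 N at home, 8 N at the mark, and takes the slide home when let go. At 0.034 the 4 mm wide black ring on the rod (hidden inside at home) has just come clear of the bush and the rear seat stands in the beam.
- sample_seat (a point): Centre of the floor of the slide's empty rear seat; moves with the slide, axes parallel to the photometer's. At home 89 mm behind the front panel, 42 mm above the bench. Seat 15.5 mm square, walls 16 mm high plus a lead-in flaring 3 mm, up to 21 mm above the floor; open windows in the side walls. The front seat, 34 mm nearer the panel, holds a fixed capped cell, 50 mm tall.
- knob_grip (a point): Middle of the barrel of the grey pull knob on the slide's rod, on its axis, 50 mm above the bench; axes parallel to the photometer's. Barrel 20 mm in diameter, 30 mm long along x (15 mm either way), with a 24 mm end collar 5 mm thick at its outer end. Moves with the slide; at home 48 mm in front of the front panel.
- bottle: Bystander: amber bottle with violet cap, 70 mm in diameter, 140 mm tall, loose; origin: centre of its underside.
- beaker: Bystander: glass beaker 68 mm in diameter, 85 mm tall, loose; origin: centre of its underside.

How it is judged:
On the way:
1. the filter stands fully down in the rear seat, its window across the slide, and is let go (horizontal distance between nd_filter and sample_seat below 0.0035 m and z of nd_filter in the frame of sample_seat between -0.003 and 0.003 m and angle between nd_filter's own z axis and vertical below 0.15 rad and angle between the y axis of nd_filter and the y axis of sample_seat, either way round below 0.32 rad and contact force between the fingers and nd_filter below 0.05 N), for 0.3 s.
At the end, for the whole second after the job is handed in: Filter upright (0.15 rad) and untouched in the rear seat: within 3.5 mm of its middle, 3 mm of its floor, window line within 0.32 rad of the slide's sideways axis. The fingers bear on the pull knob with over 3 N and keep the slide still at 31 to 37 mm out (mark: 34 mm) (all of step 1 and value of joint cell_slide between 0.031 and 0.037 m and contact force between the fingers and cell_slide above 3 N and distance between the grasp point and knob_grip below 0.06 m and velocity of joint cell_slide between -0.01 and 0.01 m/s); the arm keeps its last pose, push and grip.
It fails at once if a stoppered cell is taken out of, or upset in, the stand (distance of any of cell_a, cell_b from where it was at the start of the episode above 0.012 m or angle between any of cell_a, cell_b's own z axis and vertical above 0.35 rad).
It fails at once if the bottle or the beaker is upset or shoved (angle between any of bottle, beaker's own z axis and vertical above 0.4 rad or distance of any of bottle, beaker from where it was at the start of the episode above 0.03 m).
It also fails if it takes over 48 s, if anything falls off the work surface, if the arm or the gripper's body presses on something with over 40 N, if the wrist force passes 120 N, or if a joint passes its speed limit or range.

ROBOT

A 6-joint arm with a two-finger parallel gripper is mounted at the origin on the work surface. World frame = base frame: x ahead of the robot, y to its left, z up, the work surface at z = 0. Lengths are in m, angles in rad, forces in N, time in s.
With the tool pointing down it reaches from about 0.35 to 0.85 m from the base axis. Payload 8.1 kg.
Tool frame: the origin (TCP) lies on the mounting face of the last link; the fingertips stand 186 mm ahead of it and the grasp point (between the pads) lies 167 mm ahead of it; z points along the fingers, y is the line along which they close (so a half turn about z gives the same grasp; the last joint's range is limited). The gripper opens to 93 mm and grips with 3 to 60 N. Pads are 15 mm wide; open, the fingers measure 128 mm over their backs; the gripper's body (75 mm by 188 mm) begins 65 mm behind the grasp point.
Start: joints at [-1.258, 0.13, 1.488, -0, 1.523, -0.085], TCP at [0.232, -0.553, 0.405] pointing down, gripper open.
Joint ranges: [-2.96, 2.96], [-0.89, 2.26], [0.02, 2.5], [-1.34, 4.48], [0, 2.73], [-2.66, 2.66]. Speed limits (rad/s): [2.39, 2.39, 2.79, 3.14, 3.14, 3.14].

INTERFACE

Orientations are given as a rotation vector (axis times angle).
In Python, from plant import * gives the robot as it stands. The module is installed in compiled form; this text tells all that it offers.
- The arm moves only by the tool arm_command, never from a script. Its argument "increments" is a list of rows, each a list of 6 numbers: the shift along the tool's x, y, z in units of 0.2 m (1.0 is 0.2 m), then the turn, a rotation vector about the tool's x, y, z in units of pi rad (1.0 is pi rad). A call has exactly 5 rows; each row is the pose to reach, as a shift and turn from the pose commanded when the call began, along the tool's axes at that moment, turning the shorter way round; what a row does not reach only later rows make up. A row lasts 1/8 s, in which the tool goes at most 62.5 mm and 10.7 degrees, less where a joint would pass 70% of its speed; a pose out of reach is approached as far as the arm can. A call with a number of a shift or a turn outside -1 to 1 is refused whole. A call with a gripper value outside its range is refused whole. "fingers" is the closure, from -1 (fully open) to 1 (shut), set as the call begins (left out, the last holds). The fingers move at their own pace and stop on an object; "force" is the grip in N (left out, the last holds). Time passes only in rows, so rows that repeat a pose let the fingers close, or fill a call up. It gives the time, the measured TCP pose, the force, the opening and the grip force at its end, in the units of the state.
- read_state(): the state, without advancing time (a new reading comes with each control period).
- read_camera(name): name is "scene" or "top" or "wrist"; returns a dict with "image" (384x512x3 uint8, red, green, blue), "fx", "fy", "cx", "cy" (pixels), "T" (4x4, takes a point from camera to world coordinates). Camera axes: x right, y down, z forward; pixel columns grow to the right and rows downward; lengths in m; the calibration is good to about 2 mm. A picture is of the moment at which its call begins. There is no depth.
- close_job(): hands the job in; it is judged then, once.
The state is a dict: "t": time; "q": joint angles; "dq": joint speeds; "joint_torque": joint torques, N m; "tool_pos": TCP position; "orientation": TCP orientation; "force": force on the tool from outside, world axes, zero at the start; "wrist_torque": the same for the moment, N m; "opening": finger opening in m; "gripper_force": force on a finger pad.
Only numpy, scipy, OpenCV 4.12 (cv2) and the standard library are available. Lean on these libraries where they do the work, as an engineer would, in place of code of your own. Each camera call takes 0.05 s, during which the arm holds its last target. There are 200 camera calls.

## Working session

There is one attempt and no reset: what is moved stays moved. The work goes in short steps, Python scripts to look and compute and a tool call to move; the robot and the scene stay as the last step left them, time stands still between calls to the robot, and variables do not carry over. Pictures are saved under pics/ and viewed, at most 13 in all, crops included, and the job is handed in when it is done.

Besides the shell and the picture viewer there is one more tool, called as name(argument=value, ...) on one line, values as JSON. arm_command: Moves the arm, as the interface text tells. Shifts and turns lie within -1 to 1; 1 stands for 0.2 m of shift or pi rad of turn. Its arguments: {"type":"object","properties":{"increments":{"type":"array","items":{"type":"array","items":{"type":"number","minimum":-1,"maximum":1}}},"fingers":{"type":"number"},"force":{"type":"number"}},"required":["increments"]}

```bash
mkdir -p pics; cat > h.py <<'E'
from plant import *
import numpy as np, cv2, pickle
from scipy.spatial.transform import Rotation as R
def snap(n,f):
    c=read_camera(n); cv2.imwrite(f'pics/{f}.png',c['image'][:,:,::-1]); pickle.dump(c,open(f'pics/{f}.pkl','wb')); return c
def load(f): return pickle.load(open(f'pics/{f}.pkl','rb'))
def ray(c,u,v):
    d=c['T'][:3,:3]@np.array([(u-c['cx'])/c['fx'],(v-c['cy'])/c['fy'],1]); return c['T'][:3,3],d
def onz(c,u,v,z):
    o,d=ray(c,u,v); return o+d*(z-o[2])/d[2]
def proj(c,p):
    q=c['T'][:3,:3].T@(np.asarray(p)-c['T'][:3,3]); return np.array([c['fx']*q[0]/q[2]+c['cx'],c['fy']*q[1]/q[2]+c['cy']])
E
python3 - <<'E'
from h import *
for n in ['scene','top','wrist']:
    c=snap(n,n+'0'); print(n,c['fx'],c['T'].round(3).tolist())
a=[load(n+'0')['image'] for n in ['top','scene']]
s=read_state();print(s['tool_pos'],s['orientation'],s['opening'],s['t'])
cv2.imwrite('pics/t0.png',cv2.resize(a[0],(800,600))[:,:,::-1])
E
```

```text
scene 461.2110237021636 [[-0.648, 0.465, -0.602, 1.142], [0.761, 0.41, -0.503, 0.299], [0.013, -0.785, -0.62, 0.618], [0.0, 0.0, 0.0, 1.0]]
top 480.2582612803027 [[-0.025, -0.99, 0.141, 0.475], [-1.0, 0.026, 0.008, -0.143], [-0.011, -0.141, -0.99, 0.987], [0.0, 0.0, 0.0, 1.0]]
wrist 273.5669375556883 [[0.388, -0.885, -0.258, 0.304], [-0.922, -0.373, -0.107, -0.523], [-0.002, 0.279, -0.96, 0.384], [0.0, 0.0, 0.0, 1.0]]
[ 0.23239059 -0.55297736  0.40392663] [-3.07825838e+00 -6.20497798e-01  2.74780626e-04] 0.0930481352803502 0.15
```

View pics/t0.png

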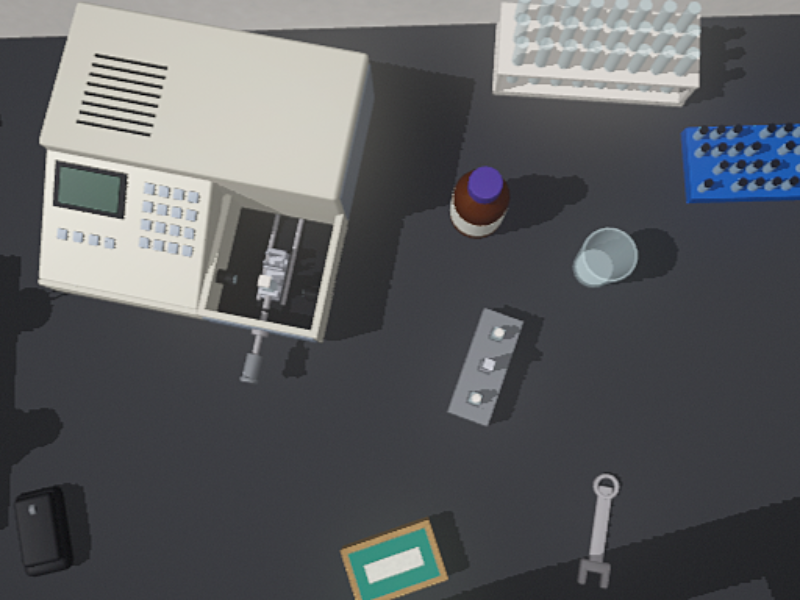

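View pics/scene0.png

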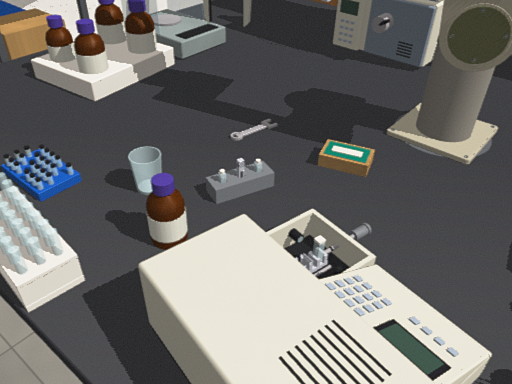

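The top view shows the stand at about (487,365) of 800x600, with the filter in the middle hole (taller in the scene view at (240,167)). The knob is at (250,370) and the well at (275,270). I'll enlarge both regions.

```bash
python3 - <<'E'
from h import *
im=load('top0')['image'][:,:,::-1]
a=cv2.resize(im[115:250,115:235],None,fx=4,fy=4,interpolation=cv2.INTER_CUBIC)  # 480x540
b=cv2.resize(im[190:280,280:340],None,fx=5.5,fy=5.5,interpolation=cv2.INTER_CUBIC)[:540,:310]
b=cv2.copyMakeBorder(b,0,540-b.shape[0],0,0,0)
cv2.imwrite('pics/z1.png',np.hstack([a,b]))
E
```

```text
(no output)
```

View pics/z1.png

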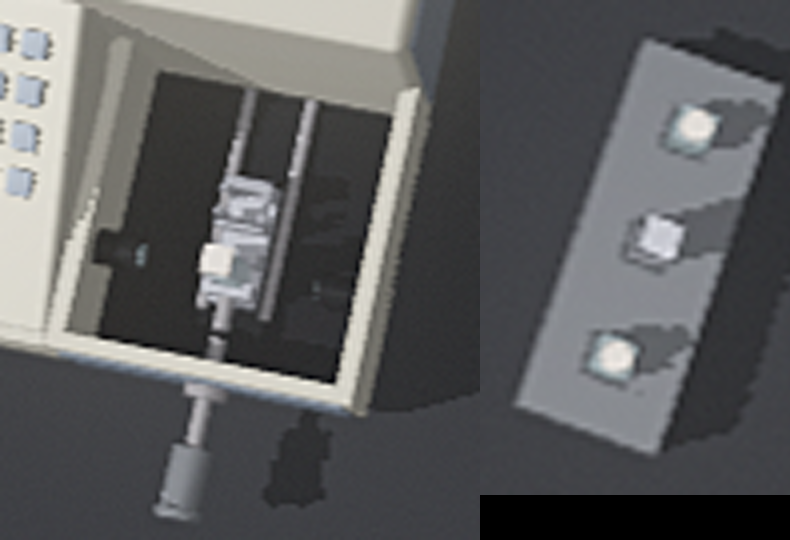

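The crop shows: rod axis from (222,318) to (175,515); right rim's outer edge (365,412) to (430,95). Stand top corners are about (645,38), (783,88), (658,455), (515,405), and the filter head is at (660,237).

```bash
python3 - <<'E'
from h import *
c=load('top0'); A=lambda u,v:(115+(u+.5)/4-.5,115+(v+.5)/4-.5); B=lambda u,v:(280+(u-480+.5)/5.5-.5,190+(v+.5)/5.5-.5)
pr=lambda n,p:print(n,np.round(p*1000,1))
for p in [(222,318),(203,400),(189,447),(176,507)]: pr('axis z50',onz(c,*A(*p),.05))
e0=onz(c,*A(365,412),.08);e1=onz(c,*A(430,95),.08);pr('rim',e0);pr('rim',e1);d=e1-e0;print(np.linalg.norm(d),np.degrees(np.arctan2(d[1],d[0])))
a=onz(c,*A(203,396),.05);b=onz(c,*A(176,507),.05);d=a-b;print('axis ang',np.degrees(np.arctan2(d[1],d[0])),np.linalg.norm(d))
f0=onz(c,*A(62,352),.08);d=f0-e0;print('front ang',np.degrees(np.arctan2(d[1],d[0]))-90,np.linalg.norm(d))
# stand top via mask
im=c['image'].astype(int)
S=[onz(c,*B(*p),.036) for p in [(645,38),(783,88),(658,455),(515,405)]]
for s in S: pr('stand',s)
print([np.linalg.norm(S[i]-S[(i+1)%4]) for i in range(4)])
m=sum(S)/4;d=S[0]-S[3]+S[1]-S[2];pr('stand c',m);print('ang x',np.degrees(np.arctan2(d[1],d[0])))
u=d/np.linalg.norm(d)
for k in (-.043,0,.043): pr('hole',m+u*k)
pr('filter top',onz(c,*B(660,237),.075)); pr('a',onz(c,*B(695,127),.062)); pr('b',onz(c,*B(616,355),.062))
# bottle/beaker
pr('bottle cap',onz(c,485*.64,183*.64,.14)); pr('beaker rim',onz(c,610*.64,254*.64,.085))
E
```

```text
axis z50 [617.7  38.   50. ]
axis z50 [577.3  47.3  50. ]
axis z50 [554.3  54.2  50. ]
axis z50 [525.2  60.4  50. ]
rim [566.3 -35.7  80. ]
rim [720.  -68.8  80. ]
0.15721704777436324 -12.14412996526023
axis ang -13.582778104473974 0.05558344157261322
front ang -12.683379148337792 0.148107672306795
stand [ 607.7 -238.3   36. ]
stand [ 588.1 -287.5   36. ]
stand [ 458.1 -236.9   36. ]
stand [ 476.9 -186.8   36. ]
[np.float64(0.05290230218718003), np.float64(0.1394881225442364), np.float64(0.05358145061410699), np.float64(0.1405504341441175)]
stand c [ 532.7 -237.4   36. ]
ang x -21.372196431976803
hole [ 492.6 -221.7   36. ]
hole [ 532.7 -237.4   36. ]
hole [ 572.7 -253.    36. ]
filter top [ 532.9 -236.8   75. ]
a [ 572. -252.   62.]
b [ 493.2 -221.2   62. ]
bottle cap [ 739.  -235.2  140. ]
beaker rim [ 662.1 -390.1   85. ]
```

```bash
cat >> h.py <<'E'
def plan(g,yaw_y,s=None):
    """g: grasp-point target, yaw_y: direction (deg) of tool y (mod 180), tool down"""
    s=s or read_state(); R0=R.from_rotvec(s['orientation']); p=np.array(s['tool_pos'])
    best=None
    for k in (0,180):
        a=np.radians(yaw_y+k); y=np.array([np.cos(a),np.sin(a),0]); z=np.array([0,0,-1.]); x=np.cross(y,z)
        Rt=R.from_matrix(np.c_[x,y,z]); t=(R0.inv()*Rt).as_rotvec()
        if best is None or np.linalg.norm(t)<np.linalg.norm(best[0]): best=(t,k)
    t=best[0]; d=R0.inv().apply(np.array(g)-[0,0,-.167]-p)
    g0=p+R0.apply([0,0,.167])
    print('t',round(s['t'],2),'grasp now',(g0*1000).round(1),'y ang',np.degrees(np.arctan2(*R0.as_matrix()[[1,0],1])).round(1),'q6',round(s['q'][5],2),'open',s['opening'],'F',np.round(s['force'],1),'gf',s['gripper_force'])
    print('INC',(d/.2).round(3).tolist(),(t/np.pi).round(4).tolist(),'mm',(d*1000).round(1))
E
python3 - <<'E'
from h import *
plan([.5328,-.237,.13],68.6)
E
```

```text
t 0.15 grasp now [ 232.3 -552.8  236.9] y ang -67.2 q6 -0.09 open 0.0930481352803502 F [-0.5  0.2  0.7] gf 0.0
INC [1.997, -0.874, 0.536] [-0.0004, 0.0001, 0.2455] mm [ 399.4 -174.8  107.2]
```

arm_command(increments=[[0.25, -0.11, 0, 0, 0, 0.05], [0.5, -0.22, 0, 0, 0, 0.1], [0.75, -0.33, 0, 0, 0, 0.15], [0.9, -0.4, 0, 0, 0, 0.2], [1.0, -0.44, 0, 0, 0, 0.2455]], fingers=-0.3, force=20)

```text
t: 0.78
tool_pos: [0.3838, -0.393, 0.4045]
orientation: [-3.086, 0.588, 0.0]
force: [-0.0, -0.7, -0.3]
opening: 0.0607
gripper_force: 0.0
```

```bash
python3 - <<'E'
from h import *
plan([.5328,-.237,.15],68.6)
E
```

```text
t 0.78 grasp now [ 383.8 -392.9  237.5] y ang -111.6 q6 1.06 open 0.060728440684660365 F [-0.  -0.7 -0.3] gf 0.0
INC [0.406, -0.999, 0.438] [-0.0001, 0.0001, -0.001] mm [  81.2 -199.8   87.5]
```

arm_command(increments=[[0.12, -0.29, 0.05, 0, 0, 0], [0.24, -0.58, 0.15, 0, 0, 0], [0.35, -0.87, 0.3, 0, 0, 0], [0.406, -0.998, 0.438, 0, 0, 0], [0.406, -0.998, 0.438, 0, 0, 0]])

```text
t: 1.4
tool_pos: [0.5314, -0.2354, 0.3132]
orientation: [-3.086, 0.577, 0.009]
force: [-0.3, 0.0, -0.6]
opening: 0.0605
gripper_force: 0.0
```

```bash
python3 - <<'E'
from h import *
plan([.5328,-.237,.062],68.6)
c=snap('wrist','w1')
print(proj(c,[.5328,-.237,.075]),proj(c,[.5328,-.237,.036]))
E
```

```text
t 1.4 grasp now [ 530.5 -234.8  146.2] y ang -111.2 q6 1.44 open 0.060516389476012414 F [-0.3  0.  -0.6] gf 0.0
INC [0.012, 0.005, 0.421] [-0.0004, 0.002, 0.0012] mm [ 2.4  1.1 84.2]
[257.69928769 201.74368859] [257.53977274 188.73715028]
```

View pics/w1.png

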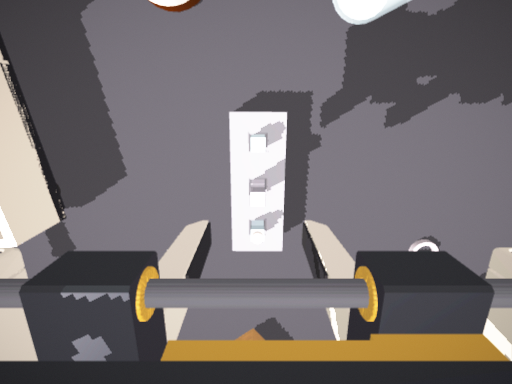

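The wrist view shows the filter head at (258,200), where it was predicted at (257.7,201.7), and the stand is square to the gripper. I'll go down.

arm_command(increments=[[0.0, 0, 0.1, 0, 0, 0], [0.0, 0.0, 0.2, 0, 0, 0], [0.0, 0.0, 0.3, 0, 0, 0], [0, 0, 0.4, 0, 0, 0], [0.0, 0.0, 0.42, 0, 0, 0]])

```text
t: 2.08
tool_pos: [0.5302, -0.238, 0.2305]
orientation: [-3.086, 0.584, 0.006]
force: [-0.1, 0.4, -0.3]
opening: 0.0605
gripper_force: 0.0
```

```bash
python3 - <<'E'
from h import *
plan([.5328,-.237,.062],68.6)
E
```

```text
t 2.08 grasp now [ 529.6 -237.7   63.5] y ang -111.4 q6 1.43 open 0.060507284232078885 F [-0.1  0.4 -0.3] gf 0.0
INC [0.01, -0.01, 0.008] [-0.0002, 0.0012, -0.0001] mm [ 2.1 -1.9  1.5]
```

arm_command(increments=[[0.0, -0.0, 0.0, 0, 0, 0], [0.0, 0, 0, 0, 0, 0], [0, 0, 0, 0, 0, 0], [0.0, 0, 0, 0, 0, 0], [0.0, 0, 0, 0, 0, 0]])

```text
t: 2.7
tool_pos: [0.5313, -0.2383, 0.2334]
orientation: [3.087, -0.583, 0.001]
force: [-0.6, -0.2, 0.2]
opening: 0.0607
gripper_force: 0.0
```

```bash
python3 - <<'E'
from h import *
plan([.5328,-.237,.062],68.6)
E
```

```text
t 2.7 grasp now [ 531.3 -238.4   66.4] y ang -111.4 q6 1.43 open 0.0606728751897739 F [-0.6 -0.2  0.2] gf 0.0
INC [0.005, -0.009, 0.022] [0.0, -0.0001, 0.0] mm [ 0.9 -1.8  4.4]
```

arm_command(increments=[[0.005, -0.009, 0.022, 0, 0, 0], [0.005, -0.009, 0.022, 0, 0, 0], [0.005, -0.009, 0.022, 0, 0, 0], [0.005, -0.009, 0.022, 0, 0, 0], [0.005, -0.009, 0.022, 0, 0, 0]], fingers=1, force=25)

```text
t: 3.32
tool_pos: [0.5328, -0.237, 0.2288]
orientation: [3.087, -0.583, 0.0]
force: [-0.4, -0.3, 0.5]
opening: 0.0146
gripper_force: 0.0
```

arm_command(increments=[[0, 0, 0, 0, 0, 0], [0, 0, 0, 0, 0, 0], [0, 0, -0.03, 0, 0, 0], [0, 0, -0.1, 0, 0, 0], [0, 0, -0.18, 0, 0, 0]])

```text
t: 3.95
tool_pos: [0.5328, -0.2371, 0.2661]
orientation: [3.087, -0.583, 0.001]
force: [0.5, 0.7, 0.8]
opening: 0.0124
gripper_force: 25.0
```

```bash
python3 - <<'E'
from h import *
# photometer frame, yaw -12.7 deg, origin from rod axis
a=np.radians(-12.8);ex=np.array([np.cos(a),np.sin(a),0]);ey=np.array([-np.sin(a),np.cos(a),0])
P=np.array([.5773,.0478,0])+.008*ex   # bush face
for n,x,y,z in [('seat',.089,0,.042),('knob',-.048,0,.05),('corner',0,-.083,.08),('corner75',0,-.075,.08)]:
    p=P+x*ex+y*ey+[0,0,z]; print(n,(p*1000).round(1),proj(load('top0'),p).round(1))
plan(P+.0*ex+[0,0,.26],77.2)
E
```

```text
seat [671.9  26.3  42. ] [176.7 167.9]
knob [538.3  56.7  50. ] [160.6 234.6]
corner [566.7 -34.9  80. ] [205.4 217.4]
corner75 [568.5 -27.1  80. ] [201.3 216.6]
t 3.95 grasp now [ 532.9 -237.1   99.1] y ang -111.4 q6 1.44 open 0.012373791091646545 F [0.5 0.7 0.8] gf 24.999939808622003
INC [-0.273, -1.413, -0.805] [0.0, -0.0001, -0.0478] mm [ -54.6 -282.6 -161. ]
```

Filter gripped (opening 12.4 mm, 25 N). I'll lift it and carry it to just in front of the well for a close look.

arm_command(increments=[[0, 0, -0.2, 0, 0, 0], [0, 0, -0.45, 0, 0, 0], [-0.05, -0.2, -0.65, 0, 0, -0.01], [-0.1, -0.45, -0.8, 0, 0, -0.02], [-0.15, -0.7, -0.805, 0, 0, -0.0478]])

```text
t: 4.58
tool_pos: [0.5565, -0.0947, 0.4313]
orientation: [3.121, -0.348, 0.012]
force: [-0.0, -0.2, -0.9]
opening: 0.0123
gripper_force: 25.0
```

```bash
python3 - <<'E'
from h import *
plan([.585,.046,.26],77.2)
E
```

```text
t 4.58 grasp now [557.8 -95.  264.3] y ang -102.7 q6 1.53 open 0.012323555734715573 F [-0.  -0.2 -0.9] gf 24.999666803050786
INC [-0.016, -0.717, 0.021] [0.0001, -0.0025, 0.0004] mm [  -3.2 -143.5    4.3]
```

arm_command(increments=[[0, -0.2, 0, 0, 0, 0], [-0.01, -0.42, 0, 0, 0, 0], [-0.02, -0.6, 0, 0, 0, 0], [-0.03, -0.7, 0, 0, 0, 0], [-0.03, -0.717, 0, 0, 0, 0]])

```text
t: 5.2
tool_pos: [0.5818, 0.0462, 0.4264]
orientation: [3.122, -0.348, 0.001]
force: [-0.3, 0.4, -1.0]
opening: 0.0124
gripper_force: 25.0
```

arm_command(increments=[[0, 0, 0, 0, 0, 0], [0, 0, 0, 0, 0, 0], [0, 0, 0, 0, 0, 0], [0, 0, 0, 0, 0, 0], [0, 0, 0, 0, 0, 0]])

```text
t: 5.82
tool_pos: [0.5818, 0.0452, 0.4257]
orientation: [-3.122, 0.351, 0.0]
force: [0.2, 0.7, 0.8]
opening: 0.012
gripper_force: 25.0
```

```bash
python3 - <<'E'
from h import *
c=snap('wrist','w2')
plan([.585,.046,.26],77.2)
a=np.radians(-12.8);ex=np.array([np.cos(a),np.sin(a),0]);ey=np.array([-np.sin(a),np.cos(a),0])
P=np.array([.5773,.0478,0])+.008*ex
for n,x,y,z in [('seat',.089,0,.042),('seat top',.089,0,.063),('fronttop',.055,0,.092),('knob',-.048,0,.05),('rimR',0,-.083,.08),('rimR2',.155,-.083,.08)]:
    p=P+x*ex+y*ey+[0,0,z]; print(n,proj(c,p).round(1))
cv2.imwrite('pics/w2b.png',cv2.resize(c['image'][:,:,::-1],(800,600),interpolation=cv2.INTER_CUBIC))
E
```

```text
t 5.88 grasp now [581.8  45.3 258.7] y ang -102.8 q6 1.78 open 0.012287279694642597 F [ 0.2  0.5 -0.2] gf 24.99997212085873
INC [0.015, -0.007, -0.006] [0.0, 0.0, -0.0] mm [ 3.  -1.4 -1.3]
seat [255.   98.2]
seat top [255.   97.5]
fronttop [254.9 128.3]
knob [255.1 203. ]
rimR [323.  173.8]
rimR2 [333.   31.2]
```

View pics/w2b.png

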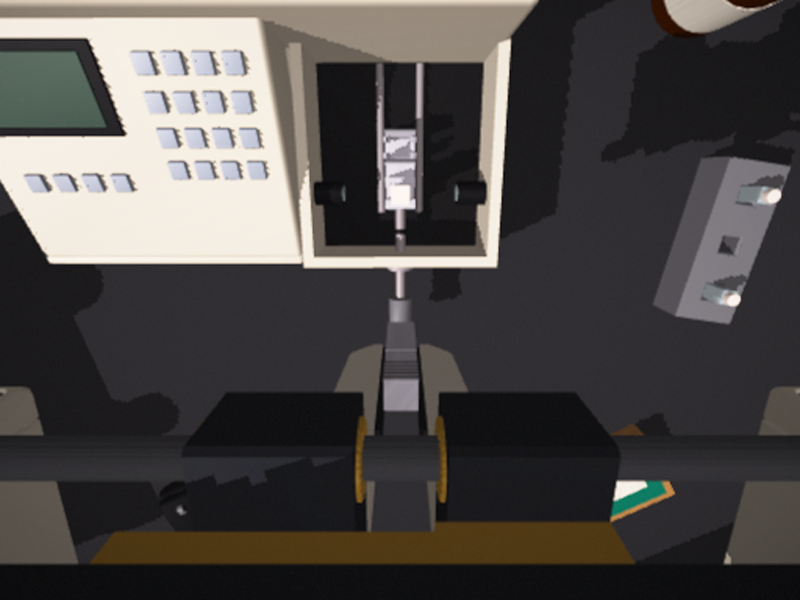

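The close view shows the slide with its rear seat at about (400,148), the front cap at (400,194) and the rod axis on column 400. It lies slightly further back than predicted, so I'll zoom to refine.

```bash
python3 - <<'E'
from h import *
im=load('w2')['image'][:,:,::-1]
cv2.imwrite('pics/z2.png',cv2.resize(im[75:215,215:297],None,fx=7,fy=4.2,interpolation=cv2.INTER_CUBIC) if 0 else cv2.resize(im[75:215,196:336],(588,588),interpolation=cv2.INTER_CUBIC))
E
```

```text
(no output)
```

View pics/z2.png

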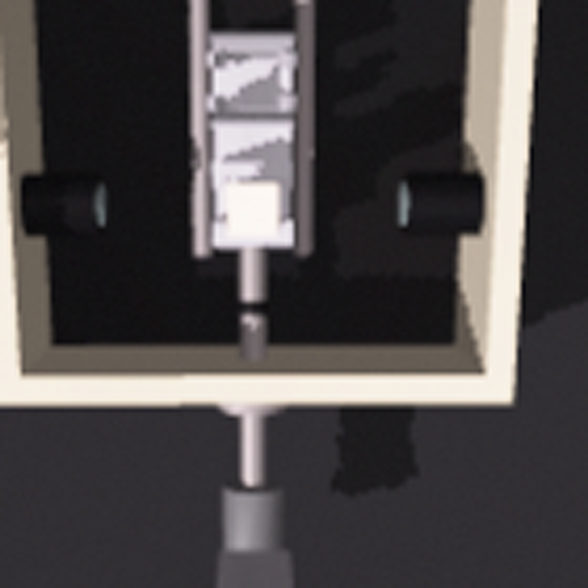

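```bash
python3 - <<'E'
from h import *
c=load('w2'); A=lambda u,v:(196+(u+.5)/4.2-.5,75+(v+.5)/4.2-.5)
a=np.radians(-12.8);ex=np.array([np.cos(a),np.sin(a),0]);ey=np.array([-np.sin(a),np.cos(a),0])
P=np.array([.5773,.0478,0])+.008*ex
for n,u,v,z,x in [('tubeL',105,205,.057,55),('tubeR',403,204,.057,55),('cap',254,209,.092,55),('cornerR',515,404,.08,0),('seat rear edge',253,35,.063,'89+9..'),('divider',253,116,.063,72),('seatmid',253,76,.063,89),('ring',254,308,.054,'26-'),('knob in end',252,489,.055,-33),('bush',252,410,.056,-8),('rodback',254,250,.05,'?'),('cornerRback',537,0,.08,'')]:
    p=onz(c,*A(u,v),z); d=p-P; print(n,(p*1000).round(1),'photometer xy',round(d@ex*1000,1),round(d@ey*1000,1),'expected',x)
t=onz(c,*A(515,404),.08);f=onz(c,*A(20,404),.08);d=f-t;print('front ang',np.degrees(np.arctan2(d[1],d[0]))-90)
l=onz(c,*A(105,205),.057);r=onz(c,*A(403,204),.057);d=l-r;print('tube ang',np.degrees(np.arctan2(d[1],d[0]))-90,np.linalg.norm(d))
E
```

```text
tubeL [651.8  74.6  57. ] photometer xy 58.7 42.7 expected 55
tubeR [632.6 -11.3  57. ] photometer xy 59.0 -45.4 expected 55
cap [642.6  31.6  92. ] photometer xy 59.3 -1.4 expected 55
cornerR [571.7 -29.9  80. ] photometer xy 3.7 -77.0 expected 0
seat rear edge [687.4  21.7  63. ] photometer xy 105.2 -1.1 expected 89+9..
divider [666.4  26.5  63. ] photometer xy 83.6 -1.1 expected 72
seatmid [676.9  24.1  63. ] photometer xy 94.4 -1.1 expected 89
ring [612.1  38.5  54. ] photometer xy 28.0 -1.4 expected 26-
knob in end [556.3  51.8  55. ] photometer xy -29.4 -0.7 expected -33
bush [581.6  46.1  56. ] photometer xy -3.4 -0.7 expected -8
rodback [628.8  34.7  50. ] photometer xy 45.1 -1.4 expected ?
cornerRback [677.8 -52.8  80. ] photometer xy 112.3 -75.9 expected 
front ang -12.797618123841659
tube ang -12.610053388117265 0.08805704846865325
```

```bash
python3 - <<'E'
from h import *
c=load('top0'); A=lambda u,v:(115+(u+.5)/4-.5,115+(v+.5)/4-.5)
a=np.radians(-12.8);ex=np.array([np.cos(a),np.sin(a),0]);ey=np.array([-np.sin(a),np.cos(a),0])
P=np.array([.5773,.0478,0])+.008*ex
for n,u,v,z,x in [('tubeLend',142,253,.057,55),('cap',217,258,.092,55),('knob in',190,447,.055,-33),('collar out',174,517,.05,-68),('divider',243,228,.063,72),('seat rear',250,178,.063,98),('ring',216,340,.054,0)]:
    p=onz(c,*A(u,v),z); d=p-P; print(n,(p*1000).round(1),'photometer xy',round(d@ex*1000,1),round(d@ey*1000,1),'expected',x)
plan(P+.092*ex-.0012*ey+[0,0,.17],77.2)
print(P+.092*ex-.0012*ey)
E
```

```text
tubeLend [650.1  76.2  57. ] photometer xy 56.7 43.8 expected 55
cap [640.1  32.3  92. ] photometer xy 56.7 -1.2 expected 55
knob in [553.9  52.6  55. ] photometer xy -31.9 -0.5 expected -33
collar out [520.4  61.4  50. ] photometer xy -66.5 0.6 expected -68
divider [660.1  25.3  63. ] photometer xy 77.7 -3.6 expected 72
seat rear [685.   21.8  63. ] photometer xy 102.8 -1.5 expected 98
ring [606.3  40.2  54. ] photometer xy 21.9 -1.0 expected 0
t 5.88 grasp now [581.8  45.3 258.7] y ang -102.8 q6 1.78 open 0.012287279694642597 F [ 0.2  0.5 -0.2] gf 24.99997212085873
INC [0.475, -0.001, 0.444] [0.0, 0.0, -0.0] mm [95.1 -0.2 88.7]
[0.67454908 0.02447497 0.        ]
```

Top view gives +1.6 mm and the wrist view +3.9 mm along the photometer's x, so I take the seat at about (674,25). I'll move above it and look again from close by.

arm_command(increments=[[0.1, 0, 0, 0, 0, 0], [0.25, 0, 0.05, 0, 0, 0], [0.38, 0, 0.15, 0, 0, 0], [0.46, 0, 0.3, 0, 0, 0], [0.475, 0, 0.44, 0, 0, 0]])

```text
t: 6.5
tool_pos: [0.6752, 0.0241, 0.3364]
orientation: [3.122, -0.35, -0.0]
force: [0.3, -0.1, -0.6]
opening: 0.0124
gripper_force: 25.0
```

arm_command(increments=[[0, 0, 0.06, 0, 0, 0], [0, 0, 0.12, 0, 0, 0], [0, 0, 0.18, 0, 0, 0], [0, 0, 0.18, 0, 0, 0], [0, 0, 0.18, 0, 0, 0]])

```text
t: 7.12
tool_pos: [0.6746, 0.0244, 0.3026]
orientation: [-3.122, 0.35, -0.002]
force: [-0.1, 0.5, 0.2]
opening: 0.0123
gripper_force: 25.0
```

arm_command(increments=[[0, 0, 0, 0, 0, 0], [0, 0, 0, 0, 0, 0], [0, 0, 0, 0, 0, 0], [0, 0, 0, 0, 0, 0], [0, 0, 0, 0, 0, 0]])

```text
t: 7.75
tool_pos: [0.6745, 0.0244, 0.3017]
orientation: [-3.122, 0.35, 0.0]
force: [-0.6, 0.7, -1.0]
opening: 0.0124
gripper_force: 25.0
```

```bash
python3 - <<'E'
from h import *
c=snap('wrist','w3')
plan([.6744,.0247,.089],77.2)
for p in [[.6744,.0247,.063],[.6744,.0247,.042]]: print(proj(c,p))
im=c['image'][:,:,::-1]
cv2.imwrite('pics/z3.png',cv2.resize(im[120:320,156:356],(600,600),interpolation=cv2.INTER_CUBIC))
E
```

```text
t 7.8 grasp now [674.4  24.4 134.7] y ang -102.8 q6 1.75 open 0.012321832509744293 F [ 0.1  0.5 -0.5] gf 24.999911428894848
INC [-0.001, -0.001, 0.228] [0.0, 0.0, 0.0] mm [-0.1 -0.3 45.7]
[255.94237629 205.46162787]
[255.95975344 197.85902416]
```

View pics/z3.png

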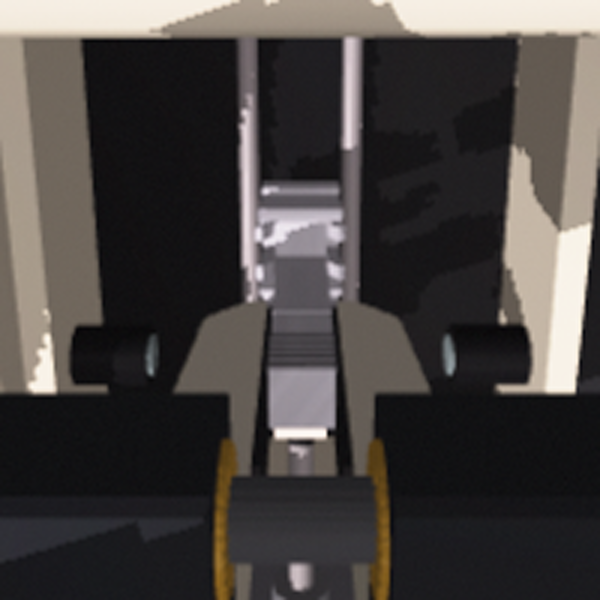

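The foot of the filter is seen at row 257 (columns 275–328) of the crop, and the seat's rear lip at rows 183–208 (columns 258–343). Sideways it is aligned, so I'll check the fore-aft match.

```bash
python3 - <<'E'
from h import *
c=load('w3'); A=lambda u,v:(156+(u+.5)/3-.5,120+(v+.5)/3-.5)
a=np.radians(-12.8);ex=np.array([np.cos(a),np.sin(a),0]);ey=np.array([-np.sin(a),np.cos(a),0])
G=np.array([.6744,.0244,0])
for n,u,v,z in [('foot rear',301.5,257,.088),('head top rear',301,366,.1475),('head top front',301,429,.1475),('lip183',300.5,183,.063),('lip195',300.5,195,.063),('lip208',300.5,208,.063),('r225',300.5,225,.058),('tubeL',158,356,.057),('tubeR',443,356,.057)]:
    d=onz(c,*A(u,v),z)-G; print(n,'rel grasp x,y',(d@ex*1000).round(1),(d@ey*1000).round(1))
E
```

```text
foot rear rel grasp x,y 8.9 0.1
head top rear rel grasp x,y 9.0 0.2
head top front rel grasp x,y -3.9 0.2
lip183 rel grasp x,y 21.6 0.4
lip195 rel grasp x,y 18.2 0.4
lip208 rel grasp x,y 14.5 0.4
r225 rel grasp x,y 8.0 0.4
tubeL rel grasp x,y -33.7 43.3
tubeR rel grasp x,y -33.6 -42.5
```

Relative to the filter, the tubes and lip put the seat about 1.8 mm nearer the panel. I'll correct by that and lower into the lead-in.

arm_command(increments=[[-0.009, 0, 0.02, 0, 0, 0], [-0.009, 0, 0.05, 0, 0, 0], [-0.009, 0, 0.09, 0, 0, 0], [-0.009, 0, 0.12, 0, 0, 0], [-0.009, 0, 0.13, 0, 0, 0]])

```text
t: 8.43
tool_pos: [0.6724, 0.0248, 0.2748]
orientation: [3.122, -0.35, -0.002]
force: [0.1, -0.6, 0.0]
opening: 0.0119
gripper_force: 25.0
```

arm_command(increments=[[0, 0, 0.01, 0, 0, 0], [0, 0, 0.02, 0, 0, 0], [0, 0, 0.03, 0, 0, 0], [0, 0, 0.04, 0, 0, 0], [0, 0, 0.05, 0, 0, 0]])

```text
t: 9.05
tool_pos: [0.6727, 0.0248, 0.2656]
orientation: [-3.122, 0.35, -0.0]
force: [0.7, 0.7, -1.2]
opening: 0.0123
gripper_force: 25.0
```

```bash
python3 - <<'E'
from h import *
plan([.6727,.0250,.089],77.2)
E
```

```text
t 9.05 grasp now [672.7  24.8  98.6] y ang -102.8 q6 1.75 open 0.012279158001496515 F [ 0.7  0.7 -1.2] gf 24.99998039100319
INC [-0.0, -0.001, 0.048] [-0.0, -0.0, 0.0] mm [-0.  -0.2  9.6]
```

arm_command(increments=[[0, 0, 0.01, 0, 0, 0], [0, 0, 0.02, 0, 0, 0], [0, 0, 0.03, 0, 0, 0], [0, 0, 0.038, 0, 0, 0], [0, 0, 0.04, 0, 0, 0]])

```text
t: 9.68
tool_pos: [0.6726, 0.0248, 0.2575]
orientation: [-3.122, 0.35, 0.0]
force: [0.0, -0.6, -0.7]
opening: 0.0122
gripper_force: 25.0
```

arm_command(increments=[[0, 0, 0.003, 0, 0, 0], [0, 0, 0.006, 0, 0, 0], [0, 0, 0.008, 0, 0, 0], [0, 0, 0.008, 0, 0, 0], [0, 0, 0.008, 0, 0, 0]])

```text
t: 10.3
tool_pos: [0.6727, 0.0248, 0.2562]
orientation: [3.122, -0.35, 0.0]
force: [0.9, -0.0, -0.7]
opening: 0.0123
gripper_force: 25.0
```

```bash
python3 - <<'E'
from h import *
plan([.6727,.0250,.089],77.2)
E
```

```text
t 10.3 grasp now [672.7  24.8  89.2] y ang -102.8 q6 1.75 open 0.012304369051695307 F [ 0.9 -0.  -0.7] gf 25.00008240574971
INC [-0.0, -0.001, 0.001] [-0.0, -0.0, 0.0] mm [-0.1 -0.2  0.2]
```

arm_command(increments=[[0, 0, 0.002, 0, 0, 0], [0, 0, 0.002, 0, 0, 0], [0, 0, 0.002, 0, 0, 0], [0, 0, 0.002, 0, 0, 0], [0, 0, 0.002, 0, 0, 0]], fingers=0.35)

```text
t: 10.92
tool_pos: [0.6727, 0.0248, 0.2557]
orientation: [-3.122, 0.35, -0.0]
force: [0.4, -0.2, 0.6]
opening: 0.03
gripper_force: 0.0
```

arm_command(increments=[[0, 0, 0, 0, 0, 0], [0, 0, 0, 0, 0, 0], [0, 0, -0.05, 0, 0, 0], [0, 0, -0.15, 0, 0, 0], [0, 0, -0.3, 0, 0, 0]])

```text
t: 11.55
tool_pos: [0.6725, 0.0248, 0.317]
orientation: [3.122, -0.35, -0.001]
force: [0.4, -0.2, -0.2]
opening: 0.0303
gripper_force: 0.0
```

arm_command(increments=[[0, 0, -0.15, 0, 0, 0], [0, 0, -0.3, 0, 0, 0], [-0.25, 0, -0.4, 0, 0, 0], [-0.4, 0, -0.4, 0, 0, 0], [-0.47, 0, -0.4, 0, 0, 0]])

```text
t: 12.18
tool_pos: [0.5799, 0.046, 0.3985]
orientation: [-3.122, 0.349, -0.005]
force: [0.3, -0.5, 0.5]
opening: 0.0305
gripper_force: 0.0
```

```bash
python3 - <<'E'
from h import *
c=snap('wrist','w4')
im=c['image'][:,:,::-1]
cv2.imwrite('pics/z4.png',cv2.resize(im[40:240,156:356],(600,600),interpolation=cv2.INTER_CUBIC))
plan([.5399,.055,.13],77.2)
E
```

```text
t 12.22 grasp now [579.7  46.4 231.3] y ang -102.8 q6 1.78 open 0.030153841930580242 F [ 1.9  0.9 -0.9] gf 0.0
INC [-0.203, 0.002, 0.506] [-0.0002, -0.0007, 0.0003] mm [-40.6   0.3 101.2]
```

View pics/z4.png

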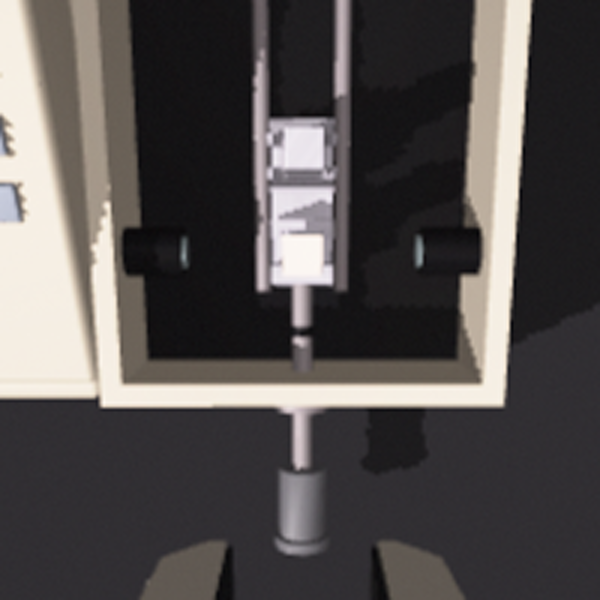

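The filter stands upright in the rear seat (crop (303,148)), the slide is at home, and the knob barrel is at (302,505). Next I go to the knob at about (540,55,50).

arm_command(increments=[[-0.1, 0, 0, 0, 0, 0], [-0.203, 0, 0.1, 0, 0, 0], [-0.203, 0, 0.25, 0, 0, 0], [-0.203, 0, 0.42, 0, 0, 0], [-0.203, 0, 0.5, 0, 0, 0]], fingers=0.0)

```text
t: 12.85
tool_pos: [0.5413, 0.0545, 0.295]
orientation: [3.122, -0.35, -0.002]
force: [0.9, -0.5, -0.0]
opening: 0.0464
gripper_force: 0.0
```

arm_command(increments=[[0, 0, 0, 0, 0, 0], [0, 0, 0, 0, 0, 0], [0, 0, 0, 0, 0, 0], [0, 0, 0, 0, 0, 0], [0, 0, 0, 0, 0, 0]])

```text
t: 13.48
tool_pos: [0.5416, 0.0546, 0.2961]
orientation: [-3.122, 0.35, -0.001]
force: [0.0, 0.2, -0.2]
opening: 0.047
gripper_force: 0.0
```

```bash
python3 - <<'E'
from h import *
c=snap('wrist','w5')
im=c['image'][:,:,::-1]
cv2.imwrite('pics/z5.png',cv2.resize(im[90:290,156:356],(600,600),interpolation=cv2.INTER_CUBIC))
plan([.5400,.055,.05],77.2)
E
```

```text
t 13.53 grasp now [541.6  54.6 129. ] y ang -102.8 q6 1.8 open 0.04648409113657404 F [ 0.5 -0.6 -0.2] gf 0.0
INC [-0.008, -0.0, 0.395] [-0.0, -0.0001, 0.0] mm [-1.6 -0.  79. ]
```

View pics/z5.png

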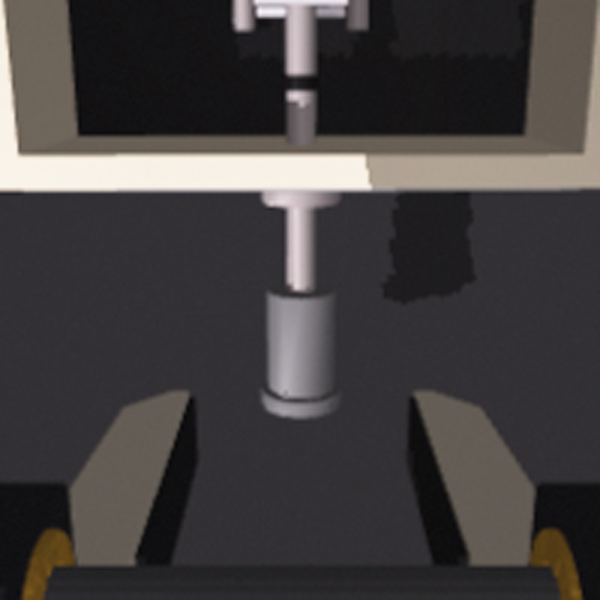

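The knob barrel is at rows 292–395 on column 300, centred between the fingers.

```bash
python3 - <<'E'
from h import *
c=load('w5'); A=lambda u,v:(156+(u+.5)/3-.5,90+(v+.5)/3-.5)
a=np.radians(-12.8);ex=np.array([np.cos(a),np.sin(a),0]);ey=np.array([-np.sin(a),np.cos(a),0])
G=np.array([.5416,.0546,0])
for n,u,v,z in [('barrel in end top',300,291,.06),('barrel/collar top',300,393,.06),('bush face top',300,205,.061),('ring out edge top',301,91,.054),('ring in edge',301,76,.054)]:
    d=onz(c,*A(u,v),z)-G; print(n,(d@ex*1000).round(1),(d@ey*1000).round(1))
E
```

```text
barrel in end top 17.2 0.5
barrel/collar top -12.8 0.6
bush face top 41.1 0.5
ring out edge top 70.1 0.3
ring in edge 73.9 0.3
```

arm_command(increments=[[-0.008, 0, 0.08, 0, 0, 0], [-0.008, 0, 0.18, 0, 0, 0], [-0.008, 0, 0.28, 0, 0, 0], [-0.008, 0, 0.37, 0, 0, 0], [-0.008, 0, 0.395, 0, 0, 0]])

```text
t: 14.15
tool_pos: [0.5389, 0.055, 0.2145]
orientation: [3.122, -0.35, -0.005]
force: [0.2, -1.4, -0.5]
opening: 0.0466
gripper_force: 0.0
```

```bash
python3 - <<'E'
from h import *
plan([.5400,.055,.05],77.2)
E
```

```text
t 14.15 grasp now [538.4  55.   47.5] y ang -102.8 q6 1.8 open 0.046595927184821535 F [ 0.2 -1.4 -0.5] gf 0.0
INC [0.005, -0.001, -0.012] [0.0002, 0.001, 0.0] mm [ 1.1 -0.2 -2.5]
```

arm_command(increments=[[0, 0, 0, 0, 0, 0], [0, 0, 0, 0, 0, 0], [0, 0, 0, 0, 0, 0], [0, 0, 0, 0, 0, 0], [0, 0, 0, 0, 0, 0]], fingers=1, force=40)

```text
t: 14.78
tool_pos: [0.5403, 0.055, 0.2176]
orientation: [-3.122, 0.35, -0.002]
force: [0.8, 0.3, 4.2]
opening: 0.0191
gripper_force: 40.0
```

arm_command(increments=[[0, 0, 0, 0, 0, 0], [0, 0, 0, 0, 0, 0], [0, 0, 0, 0, 0, 0], [0, 0, 0, 0, 0, 0], [0, 0, 0, 0, 0, 0]])

```text
t: 15.4
tool_pos: [0.5403, 0.055, 0.2176]
orientation: [-3.122, 0.35, -0.002]
force: [-0.3, 1.3, 5.0]
opening: 0.0192
gripper_force: 40.0
```

```bash
python3 - <<'E'
from h import *
plan([.5400,.055,.05],77.2)
E
```

```text
t 15.4 grasp now [540.6  55.   50.6] y ang -102.8 q6 1.8 open 0.019162216324806067 F [-0.3  1.3  5. ] gf 40.00097393989563
INC [-0.002, 0.0, 0.003] [-0.0001, -0.0005, 0.0] mm [-0.3  0.1  0.6]
```

Gripped at 19 mm and 40 N. Now the slow straight pull.

arm_command(increments=[[-0.01, 0, 0, 0, 0, 0], [-0.03, 0, 0, 0, 0, 0], [-0.05, 0, 0, 0, 0, 0], [-0.07, 0, 0, 0, 0, 0], [-0.09, 0, 0, 0, 0, 0]])

```text
t: 16.02
tool_pos: [0.5232, 0.0588, 0.2176]
orientation: [-3.122, 0.35, -0.006]
force: [6.9, -0.6, 1.8]
opening: 0.0188
gripper_force: 40.0
```

arm_command(increments=[[-0.02, 0, 0, 0, 0, 0], [-0.04, 0, 0, 0, 0, 0], [-0.06, 0, 0, 0, 0, 0], [-0.075, 0, 0, 0, 0, 0], [-0.08, 0, 0, 0, 0, 0]])

```text
t: 16.65
tool_pos: [0.5077, 0.0623, 0.2176]
orientation: [-3.122, 0.35, -0.007]
force: [7.6, -1.0, -0.2]
opening: 0.0191
gripper_force: 40.0
```

arm_command(increments=[[0, 0, 0, 0, 0, 0], [0, 0, 0, 0, 0, 0], [0, 0, 0, 0, 0, 0], [0, 0, 0, 0, 0, 0], [0, 0, 0, 0, 0, 0]])

```text
t: 17.27
tool_pos: [0.5078, 0.0623, 0.2176]
orientation: [-3.122, 0.35, -0.006]
force: [7.2, -0.7, 1.0]
opening: 0.019
gripper_force: 40.0
```

```bash
python3 - <<'E'
from h import *
c=snap('wrist','w6');snap('top','top6')
plan([.5400,.055,.05],77.2)
s=read_state();R0=R.from_rotvec(s['orientation']);g=np.array(s['tool_pos'])+R0.apply([0,0,.167])
a=np.radians(-12.8);ex=np.array([np.cos(a),np.sin(a),0]);print('moved',(g-[.5406,.055,.0506])@ex)
im=c['image'][:,:,::-1]; t=load('top6')['image'][:,:,::-1]
A=cv2.resize(im[60:260,191:321],(390,600),interpolation=cv2.INTER_CUBIC);B=cv2.resize(t[130:260,130:218],(406,600),interpolation=cv2.INTER_CUBIC)
cv2.imwrite('pics/z6.png',np.hstack([A,B]))
E
```

```text
t 17.38 grasp now [508.5  62.2  50.6] y ang -102.8 q6 1.82 open 0.018992109272793607 F [ 8.1 -1.6  1.2] gf 39.999786615371704
INC [0.165, -0.0, 0.004] [-0.0002, -0.0013, 0.0] mm [33.  -0.   0.7]
moved -0.03294937606463415
```

View pics/z6.png

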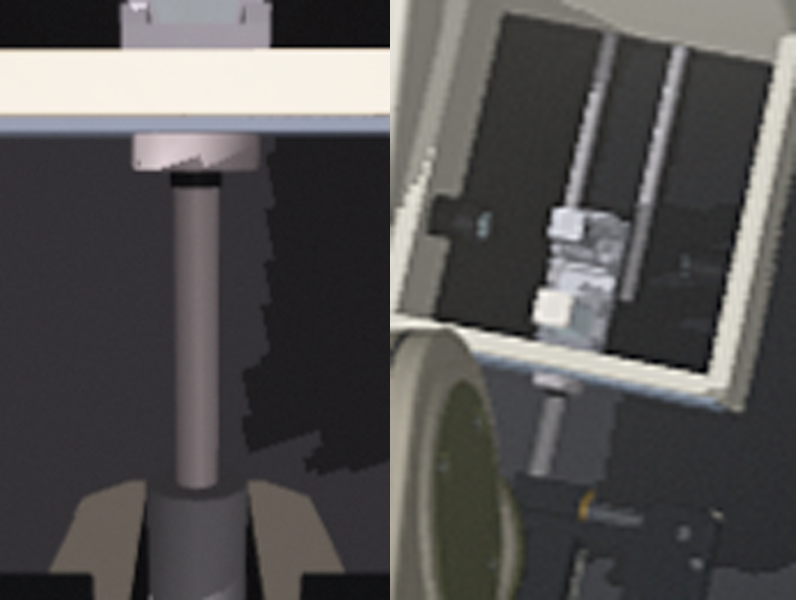

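The wrist view (left) shows the black ring at rows 171–187, just at the bush; the top view shows the filter between the tubes. TCP travel is 33.0 mm, so I'll pull 1 mm more and check the scale.

arm_command(increments=[[-0.002, 0, 0, 0, 0, 0], [-0.005, 0, 0, 0, 0, 0], [-0.005, 0, 0, 0, 0, 0], [-0.005, 0, 0, 0, 0, 0], [-0.005, 0, 0, 0, 0, 0]])

```text
t: 18.0
tool_pos: [0.5068, 0.0625, 0.2176]
orientation: [-3.122, 0.35, -0.006]
force: [7.8, -1.4, -0.8]
opening: 0.0188
gripper_force: 40.0
```

```bash
python3 - <<'E'
from h import *
c=load('w6'); A=lambda u,v:(191+(u+.5)/3-.5,60+(v+.5)/3-.5)
a=np.radians(-12.8);ex=np.array([np.cos(a),np.sin(a),0])
X=lambda u,v,z:onz(c,*A(u,v),z)@ex*1000
print('w6 bush-barrel',X(196,171,.061)-X(196,486,.06),'ring outer edge out of bush',X(196,171,.061)-X(196,187,.054),'panel/bush',X(196,133,.061)-X(196,171,.061))
s=read_state();R0=R.from_rotvec(s['orientation']);g=np.array(s['tool_pos'])+R0.apply([0,0,.167]);print('moved',(g-[.5406,.055,.0506])@ex,s['force'],np.abs(s['dq']).max())
c=snap('wrist','w7')
cv2.imwrite('pics/z7.png',cv2.resize(c['image'][60:260,191:321,::-1],(390,600),interpolation=cv2.INTER_CUBIC))
E
```

```text
w6 bush-barrel 55.18856383642566 ring outer edge out of bush 2.7602492855066885 panel/bush 5.859633800622646
moved -0.033917431498564916 [ 7.75438601 -1.42459413 -0.77186402] 0.0013265231766197917
```

View pics/z7.png

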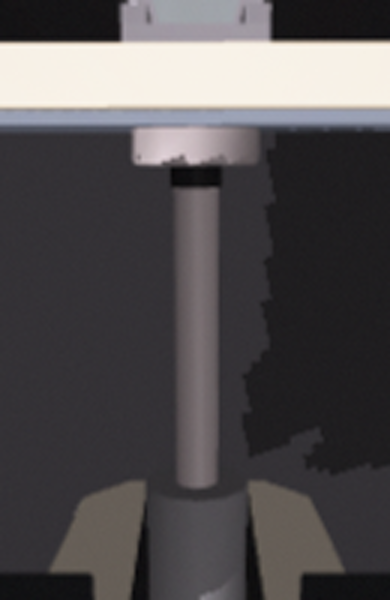

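The ring now shows at rows 165–187, about 3.8 of its 4 mm. Travel is 33.9 mm, the knob sits unslipped in the fingers, and the arm is still.

```bash
python3 -c "
from plant import *
print(close_job())"
```

```text
the job is handed in; nothing more can be done
None
```

The job is handed in: the filter stands released in the rear seat with its window across the slide, and the gripper is holding the knob at about 33.9 mm of travel (mark 34 mm) with a 40 N grip; the hand-in returned no verdict.

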